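Try two stain syringes and reject the clogged one

TASK

Two rinsed amber syringes stand in the white block with their plungers drawn; one of them is clogged with dried stain, which cannot be seen. Press each plunger gently straight down: if it runs all the way home, leave that syringe standing where it is; if the resistance rises part-way, stop at once without forcing it, leave the plunger where it has stuck, and set the syringe down in the red reject bin. Leave everything else alone.

Things in the scene. Friction and masses are not known exactly. Their poses are not given: they have to be found in the camera images.
- syringe_a: opaque amber 10 ml syringe, like syringe_b; 60 g in all; upright, tip down, 38 mm deep in a pocket of the block. Origin at the end of its tip (7 mm above the worktop at the start), z up the barrel. Tip 10 mm long, 5.6 mm thick; barrel 19 mm across, z 10 to 94.5 mm; flange wings z 94.5 to 97 mm, 38 mm over all along its y, 19 mm along its x. The name tells nothing of its state
- syringe_a_flange (a point): centre of the top of syringe_a's finger flange, 97 mm above the origin; same axes. Along x the flange is flush with the barrel: grasp from above with the fingers closing along x on flange and barrel, TCP about 14 mm below this point
- plunger_a: plunger of syringe_a, same frame when fully drawn; pushed in it moves along -z, up to 40 mm, to a firm stop (home). Free, it runs with a steady 2.5 to 3 N. If clogged, it runs as lightly until about half-way, then the resistance rises by 1.6 N per mm; over 15 N is forcing. Let go, it springs back a few mm and stays, pressed against the clog with about 2 N
- plunger_a_top (a point): centre of the top of the white thumb disc (16 mm across, 3 mm thick) of plunger_a: 142 mm above the syringe's origin when fully drawn, 102 mm when home (disc 2 mm above the flange); 0 to 8 mm pushed in at the start. Rod below it 11 mm thick
- syringe_b: opaque amber 10 ml syringe, like syringe_a; 60 g in all; upright, tip down, 38 mm deep in a pocket of the block. Origin at the end of its tip (7 mm above the worktop at the start), z up the barrel. Tip 10 mm long, 5.6 mm thick; barrel 19 mm across, z 10 to 94.5 mm; flange wings z 94.5 to 97 mm, 38 mm over all along its y, 19 mm along its x. The name tells nothing of its state
- syringe_b_flange (a point): centre of the top of syringe_b's finger flange, 97 mm above the origin; same axes. Along x the flange is flush with the barrel: grasp from above with the fingers closing along x on flange and barrel, TCP about 14 mm below this point
- plunger_b: plunger of syringe_b, same frame when fully drawn; pushed in it moves along -z, up to 40 mm, to a firm stop (home). Free, it runs with a steady 2.5 to 3 N. If clogged, it runs as lightly until about half-way, then the resistance rises by 1.6 N per mm; over 15 N is forcing. Let go, it springs back a few mm and stays, pressed against the clog with about 2 N
- plunger_b_top (a point): centre of the top of the white thumb disc (16 mm across, 3 mm thick) of plunger_b: 142 mm above the syringe's origin when fully drawn, 102 mm when home (disc 2 mm above the flange); 0 to 8 mm pushed in at the start. Rod below it 11 mm thick
- syringe_block: white plastic block, 60 x 172 x 45 mm (x, y, z), fixed. Origin at the centre of its underside. A row of four round pockets, 20.5 mm wide and 38 mm deep, at y = -66, -22, 22 and 66 mm: the syringes stand in the outer two, sample tubes in the inner two. Between block and bin a microscope, 0.4 m tall, reaches forward to x = 0.53 m: carry past in front of it, at x of about 0.40 m
- reject_bin: red open-topped bin, fixed, 80 x 156 x 72 mm (x, y, z), walls and floor 4 mm, a wall of the same height across the middle makes two compartments, each 72 x 72 mm inside, centred at y = -38 and y = +38 mm. Origin at the centre of its underside. A syringe let go upright in a compartment leans against its wall
- tube_violet: sample tube with a violet cap, 17 x 17 x 82 mm, loose in an inner pocket of the block; origin at its lower end; leave alone
- tube_orange: sample tube with an orange cap, 17 x 17 x 82 mm, loose in the other inner pocket; origin at its lower end; leave alone
- drop_bottle: small brown dropper bottle with a white cap, 29 x 28 x 62 mm, behind the block; origin under its centre; leave alone
- sample_pot: sample pot with a green screw cap, 46 x 46 x 55 mm, behind the bin; origin under its centre; leave alone

How it is judged (in metres and radians):
At the end, for the whole second after the job is handed in: Each syringe at rest: either plunger home (within 2.5 mm), syringe upright (0.12 rad) and fully down in a pocket of the block; or plunger still pressed against the clog (over 0.5 N, 6 mm or more short of home) and syringe in the red bin, tip within its walls and under 30 mm above its underside (((z of plunger_a_top in the frame of syringe_a below 0.1045 m and z of syringe_a in the frame of syringe_block below 0.011 m and x of syringe_a in the frame of syringe_block between -0.006 and 0.006 m and angle between syringe_a's own z axis and vertical below 0.12 rad) or (z of plunger_a_top in the frame of syringe_a above 0.108 m and contact force between plunger_a and anything else above 0.5 N and x of syringe_a in the frame of reject_bin between -0.04 and 0.04 m and y of syringe_a in the frame of reject_bin between -0.078 and 0.078 m and z of syringe_a in the frame of reject_bin below 0.03 m)) and linear speed of each of syringe_a, syringe_b below 0.03 m/s and ((z of plunger_b_top in the frame of syringe_b below 0.1045 m and z of syringe_b in the frame of syringe_block below 0.011 m and x of syringe_b in the frame of syringe_block between -0.006 and 0.006 m and angle between syringe_b's own z axis and vertical below 0.12 rad) or (z of plunger_b_top in the frame of syringe_b above 0.108 m and contact force between plunger_b and anything else above 0.5 N and x of syringe_b in the frame of reject_bin between -0.04 and 0.04 m and y of syringe_b in the frame of reject_bin between -0.078 and 0.078 m and z of syringe_b in the frame of reject_bin below 0.03 m))); the robot touches nothing.
It fails at once if a plunger is forced: the fingers load it with more than 15 N short of home, or more than 35 N at home ((contact force between the fingers and plunger_a above 15 N and z of plunger_a_top in the frame of syringe_a above 0.1045 m) or (contact force between the fingers and plunger_b above 15 N and z of plunger_b_top in the frame of syringe_b above 0.1045 m) or contact force between the fingers and plunger_a above 35 N or contact force between the fingers and plunger_b above 35 N).
It fails at once if a syringe is dropped or thrown into the bin (faster than 0.9 m/s there) ((linear speed of syringe_a above 0.9 m/s and horizontal distance between syringe_a and reject_bin below 0.1 m) or (linear speed of syringe_b above 0.9 m/s and horizontal distance between syringe_b and reject_bin below 0.1 m)).
It fails at once if a sample tube, the dropper bottle or the sample pot is moved more than 30 mm (distance of any of tube_violet, tube_orange, drop_bottle, sample_pot from where it was at the start of the episode above 0.03 m).
It also fails if it takes over 56 s, if anything falls off the work surface, if the arm or the gripper's body presses on something with over 40 N, if the wrist force passes 120 N, or if a joint passes its speed limit or range.

ROBOT

A 6-joint arm with a two-finger parallel gripper is mounted at the origin on a cart in front of the work surface, level with it; the furniture and walls round the work are solid. World frame = base frame: x ahead of the robot, y to its left, z up, the work surface at z = 0. Lengths are in m, angles in degrees, forces in N, time in s.
With the tool pointing down it reaches from about 0.325 to 0.9 m from the base axis. Payload 6.1 kg.
Tool frame: the origin (TCP) lies between the finger pads, 19 mm behind the fingertips; this is the grasp point; z points along the fingers, y is the line along which they close (so a half turn about z gives the same grasp; the last joint's range is limited). The gripper opens to 87 mm and grips with 3 to 60 N. Pads are 19 mm wide; open, the fingers measure 117 mm over their backs; the gripper's body (75 mm by 190 mm) begins 51 mm behind the grasp point.
Start: joints at [61.587, 12.628, 87.462, -0, 79.91, -7.225], TCP at [0.226, 0.583, 0.241] pointing down, gripper open.
Joint ranges: [-170.65, 170.65], [-52.31, 119.04], [5.05, 147.46], [-71.25, 251.25], [11.57, 151.72], [-153.62, 153.62]. Speed limits (degrees/s): [147.25, 147.25, 172.46, 180, 180, 180].

INTERFACE

Orientations are given as [roll, pitch, yaw] about the fixed x, y, z axes, in that order (R = Rz(yaw) Ry(pitch) Rx(roll)).
In Python, from bench import * gives the robot as it stands.
- The arm moves only by the tool arm_command, never from a script. Its argument "targets" is one flat list of numbers, 4 for each row, row after row: the shift along the tool's x, y, z in m, then the turn about the tool's z in rad. A call has 1 to 10 rows; each row shifts and turns the commanded pose from where the row before left it, along the tool's axes as they then stand; what a row does not reach is not made up. A row lasts 1/8 s, in which the tool goes at most 62.5 mm and 10.7 degrees, less where a joint would pass 70% of its speed; a pose out of reach is approached as far as the arm can. A call is refused whole if a number of a shift passes 0.0625 or a number of a turn 0.188, either way. A call with a gripper value outside its range is refused whole. "hand" is the opening in per cent of the stroke, from 0 (shut) to 100 (fully open), set as the call begins (left out, the last holds). The fingers move at their own pace and stop on an object; "squeeze" is the grip in N (left out, the last holds). Time passes only in rows, so rows that do not move let the fingers close. It gives the time, the measured TCP pose, the force, the opening and the grip force at its end, in the units of the state.
- observe(): the state, without advancing time (a new reading comes with each control period).
- camera(name): name is "scene" or "side" or "wrist"; returns (picture, depth): 420x560x3 uint8, blue, green, red; 420x560 float32, m along the optical axis (not along the pixel's ray), 0 where there is no reading.
- camera_info(name): a dict with "fovy" (degrees; the focal length in pixels is half the picture's height over the tangent of half this angle, whatever the lens; pixels are square), "cx", "cy" (the principal point, pixels), "dist_coeffs" ([k1, k2, p1, p2, k3] as OpenCV has them; the pictures are not rectified), "T" (4x4, takes a point from camera to world coordinates). Camera axes: x right, y down, z forward; pixel columns grow to the right and rows downward; lengths in m; the calibration is good to about 2 mm. A picture is of the moment at which its call begins: read the wrist's pose just before it. camera_info takes no time and is no camera call; for the wrist camera it gives the pose at the moment of the call.
- hand_in(): hands the job in; it is judged then, once.
The state is a dict: "time": time; "joints": joint angles; "dq": joint speeds; "effort": joint torques, N m; "eef_pos": TCP position; "tool_rot": TCP orientation; "wrist_force": force on the tool from outside, world axes, zero at the start; "torque": the same for the moment, N m; "width": finger opening in m; "finger_force": force on a finger pad.
Only numpy, scipy, OpenCV 4.12 (cv2) and the standard library are available. Lean on these libraries where they do the work, as an engineer would, in place of code of your own. Each camera call takes 0.05 s, during which the arm holds its last target. There are 200 camera calls.

## Working session

There is one attempt and no reset: what is moved stays moved. The work goes in short steps, Python scripts to look and compute and a tool call to move; the robot and the scene stay as the last step left them, time stands still between calls to the robot, and variables do not carry over. Pictures are saved under pics/ and viewed, at most 10 in all, crops included, and the job is handed in when it is done.

Besides the shell and the picture viewer there is one more tool, called after "Call:" by a JSON object that holds its "method" and its "body". arm_command: Moves the arm, as the interface text tells. Its arguments: {"type":"object","properties":{"targets":{"type":"array"},"hand":{"type":"number"},"squeeze":{"type":"number"}},"required":["targets"]}

```bash
mkdir -p pics; ls; python3 - <<'E'
from bench import *
import cv2
s=observe();print(s)
for n in ("scene","side"):
    p,d=camera(n);cv2.imwrite(f"pics/{n}0.png",p)
    import numpy as np
    np.save(f"{n}0.npy",d)
    i=camera_info(n);print(n,i)
E
```

```text
pics
{'time': 0.0, 'joints': array([ 6.15867133e+01,  1.26768271e+01,  8.75247439e+01, -3.21399332e-04,
        7.99105242e+01, -7.22419385e+00]), 'dq': array([-0.03360874,  0.05088833, -0.00044493,  0.04725593, -0.0313984 ,
       -0.071742  ]), 'effort': array([-5.20795379e-05, -4.94616151e+01, -3.87381470e+01,  7.01388088e-02,
        5.71452628e-02, -1.46838174e-04]), 'eef_pos': array([0.22562311, 0.58223195, 0.24012952]), 'tool_rot': array([-1.79888755e+02, -1.37823893e-02,  1.58810950e+02]), 'wrist_force': array([ 0.11220265,  0.90672702, -0.692139  ]), 'torque': array([0.02622255, 0.01914218, 0.03275679]), 'finger_force': 0.0, 'width': 0.08706429883889442}
scene {'fovy': 42.18217843500614, 'cx': 283.86215415478705, 'cy': 209.7651839275261, 'dist_coeffs': array([0.0721638, 0.       , 0.       , 0.       , 0.       ]), 'T': array([[-0.87530833, -0.27114851,  0.40039207,  0.07544213],
       [-0.48353697,  0.49973211, -0.71865139,  0.94958774],
       [-0.00522752, -0.82264592, -0.56853001,  0.76464231],
       [ 0.        ,  0.        ,  0.        ,  1.        ]])}
side {'fovy': 57.26287639961121, 'cx': 286.76547615654306, 'cy': 213.08191415801699, 'dist_coeffs': array([-0.11161474,  0.        ,  0.        ,  0.        ,  0.        ]), 'T': array([[-0.92803178, -0.206003  ,  0.31035429,  0.27582502],
       [-0.37247871,  0.50407364, -0.77921074,  0.80312888],
       [ 0.00407833, -0.83873269, -0.54452809,  0.59290084],
       [ 0.        ,  0.        ,  0.        ,  1.        ]])}
```

View pics/scene0.png

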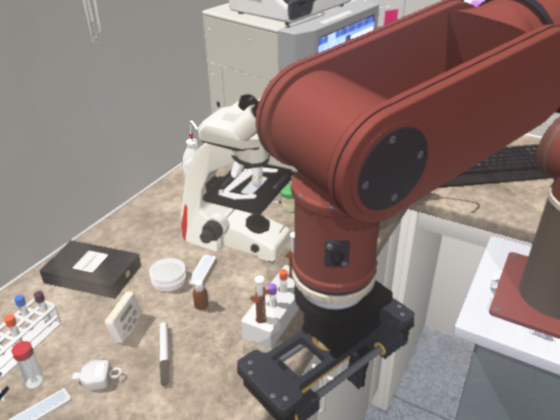

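View pics/side0.png

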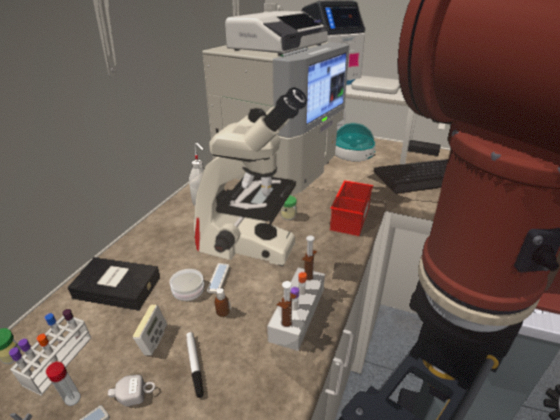

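The side view shows the near syringe's disc at about (287,287), the far syringe's disc at (311,240), tubes between them, and the red bin at (352,207). The scene view shows the near disc at (260,281), with the far syringe mostly hidden by the arm. I'll enlarge the side view next.

```bash
cat > h.py <<'E'
import numpy as np, cv2
from bench import *
def K(i):
    f=210/np.tan(np.radians(i["fovy"]/2)); return np.array([[f,0,i["cx"]],[0,f,i["cy"]],[0,0,1.]])
def ray(i,uv):
    n=cv2.undistortPoints(np.array(uv,float).reshape(-1,1,2),K(i),i["dist_coeffs"])[:,0]
    return np.c_[n,np.ones(len(n))]
def world(i,uv,z):
    return (ray(i,uv)*np.array(z).reshape(-1,1))@i["T"][:3,:3].T+i["T"][:3,3]
def cloud(i,d):
    v,u=np.mgrid[:420,:560]; return world(i,np.c_[u.ravel(),v.ravel()],d.ravel()).reshape(420,560,3)
def onplane(i,uv,h):
    r=ray(i,uv)@i["T"][:3,:3].T; o=i["T"][:3,3]; return o+r*((h-o[2])/r[:,2])[:,None]
def proj(i,P):
    R=i["T"][:3,:3].T; t=-R@i["T"][:3,3]
    return cv2.projectPoints(np.array(P,float).reshape(-1,1,3),cv2.Rodrigues(R)[0],t,K(i),i["dist_coeffs"])[0][:,0]
def tri(views):  # [(info,(u,v)),...]
    A=np.zeros((3,3));b=np.zeros(3)
    for i,uv in views:
        r=(ray(i,[uv])@i["T"][:3,:3].T)[0];r/=np.linalg.norm(r);M=np.eye(3)-np.outer(r,r);A+=M;b+=M@i["T"][:3,3]
    return np.linalg.solve(A,b)
E
python3 - <<'E'
from h import *
p=cv2.imread("pics/side0.png");d=np.load("side0.npy");i=camera_info("side")
c=cloud(i,d)
def pr(n,u,v): print(n,c[v,u].round(3))
for n,u,v in [("nearTop",287,287),("farTop",311,239),("binrimL",340,190)]: pr(n,u,v)
hsv=cv2.cvtColor(p,cv2.COLOR_BGR2HSV)
m=((hsv[...,0]<5)|(hsv[...,0]>175))&(hsv[...,1]>150)&(c[...,2]>0.06)&(c[...,2]<0.08)
m[:, :325]=0;m[:,380:]=0;m[240:]=0
P=c[m];print("bin",len(P),P.min(0),P.max(0),cv2.minAreaRect(P[:,:2].astype(np.float32)))
m=(hsv[...,1]<60)&(abs(c[...,2]-0.045)<0.003);m[:, :260]=0;m[:,335:]=0;m[:265]=0;m[345:]=0
P=c[m];print("block",len(P),P.min(0),P.max(0),cv2.minAreaRect(P[:,:2].astype(np.float32)))
cv2.imwrite("pics/c1.png",cv2.resize(p[170:350,250:390],None,fx=4.2,fy=3.3,interpolation=3)[:600])
E
```

```text
nearTop [0.449 0.366 0.14 ]
farTop [0.454 0.229 0.144]
binrimL [ 0.481 -0.109  0.07 ]
bin 422 [ 0.39574121 -0.176182    0.06000401] [ 0.48557699 -0.00703864  0.07385426] ((0.4418284296989441, -0.09111230820417404), (0.08702127635478973, 0.16785253584384918), 2.426586389541626)
block 1223 [0.42193286 0.20667919 0.04200403] [0.48713953 0.38069814 0.04781283] ((0.4544938802719116, 0.29330557584762573), (0.06090819463133812, 0.17407739162445068), 1.583478569984436)
```

View pics/c1.png

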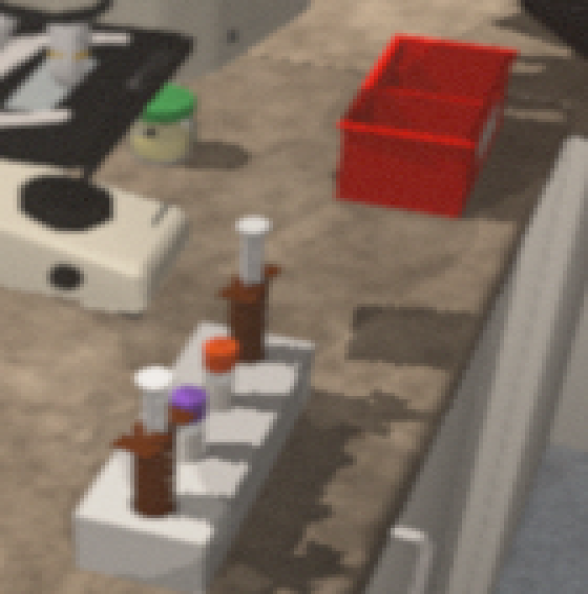

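Zoomed: near disc at crop (153,378), wings (120,442) to (180,412). Far disc (253,225), wings (222,290) to (278,270). The bin's near compartment is clear.

```bash
python3 - <<'E'
from h import *
i=camera_info("side")
for a in ([(278.6,303.9),(292.9,294.8)],[(302.9,257.9),(316.2,251.8)]):
    P=onplane(i,a,0.103);print(P.round(3),P.mean(0).round(3),np.degrees(np.arctan2(*(P[1]-P[0])[[1,0]])))
print(onplane(i,[(250+153/4.2,170+379/3.3),(250+253/4.2,170+225/3.3)],0.145))
w=camera_info("wrist");s=observe();print(w)
y=np.radians(s['tool_rot'][2]);R=np.array([[np.cos(y),np.sin(y),0],[np.sin(y),-np.cos(y),0],[0,0,-1]])
print((R.T@(w['T'][:3,3]-s['eef_pos'])).round(3),(R.T@w['T'][:3,:3]).round(2))
D=lambda p:(R.T@(np.array(p)-s['eef_pos'])).round(3)
print(D([.453,.36,.26]),D([.453,.293,.30]))
E
```

```text
[[0.461 0.374 0.103]
 [0.446 0.344 0.103]] [0.454 0.359 0.103] -116.68207294146741
[[0.464 0.242 0.103]
 [0.446 0.213 0.103]] [0.455 0.228 0.103] -123.11182586989918
[[0.44983627 0.36618217 0.145     ]
 [0.45543233 0.22813571 0.145     ]]
{'fovy': 69.55250388463726, 'cx': 278.34466847940905, 'cy': 207.19599533716422, 'dist_coeffs': array([-0.03599786,  0.        ,  0.        ,  0.        ,  0.        ]), 'T': array([[ 0.36152548,  0.89248714,  0.26975179,  0.15024328],
       [ 0.93235806, -0.34519655, -0.10746069,  0.61179011],
       [-0.00278989,  0.29035503, -0.95691492,  0.38412215],
       [ 0.        ,  0.        ,  0.        ,  1.        ]])}
[ 0.081  0.    -0.144] [[-0.   -0.96 -0.29]
 [ 1.    0.   -0.  ]
 [ 0.   -0.29  0.96]]
[-0.292 -0.125 -0.02 ] [-0.317 -0.188 -0.06 ]
```

Call:
{"method": "arm_command", "body": {"targets": [-0.03, -0.018, -0.004, 0, -0.04, -0.0235, -0.004, 0, -0.04, -0.0235, -0.004, 0, -0.04, -0.0235, -0.004, 0, -0.04, -0.0235, -0.004, 0, -0.04, -0.0235, -0.004, 0, -0.04, -0.0235, -0.004, 0, -0.03, -0.0235, -0.002, 0, -0.017, -0.006, 0, 0, 0, 0, 0, 0], "hand": 0, "squeeze": 20}}

```text
time: 1.35
eef_pos: [0.4538, 0.292, 0.2708]
tool_rot: [-180.0, -0.0, 158.7]
wrist_force: [-1.0, 0.0, 0.1]
width: 0.0014
finger_force: 0.0
```

```bash
python3 - <<'E'
from h import *
import pickle
s=observe();i=camera_info("wrist");p,d=camera("wrist");print(s['time'],s['eef_pos'],s['tool_rot'],s['wrist_force'],s['dq'].round(1))
cv2.imwrite("pics/w1.png",p);pickle.dump((s,i,p,d),open("w1.pkl","wb"))
print(proj(i,[[.453,.36,.145],[.453,.36,.103],[.456,.228,.145],[.456,.228,.103]]))
E
```

```text
1.35 [0.45378391 0.29204129 0.27083858] [-1.79990841e+02 -3.65588783e-02  1.58707963e+02] [-1.04719672  0.02126735  0.0777415 ] [ 2.1 -0.2  0.4  0.8  0.3  0.8]
[[348.03610241 179.59986334]
 [339.18933412 171.43116395]
 [217.17476226 231.68327124]
 [224.65989086 217.53294097]]
```

View pics/w1.png

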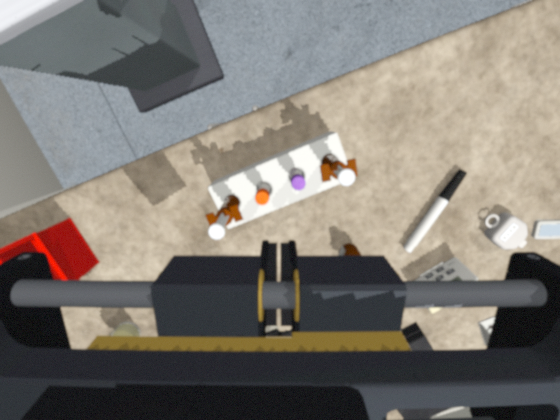

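The wrist view shows the near disc at (346,178) and the far disc at (217,231), which match the predictions. I'll go above the near syringe and look again from there for the second view.

```bash
python3 - <<'E'
from h import *
import pickle
s,i,p,d=pickle.load(open("w1.pkl","rb"));sd=camera_info("side")
print("near",tri([(i,(346,178)),(sd,(286.4,284.8))]),"far",tri([(i,(217,231)),(sd,(310.2,238.2))]))
c=cloud(i,d);print(c[178,346],c[231,217])
y=np.radians(158.7);R=np.array([[np.cos(y),np.sin(y),0],[np.sin(y),-np.cos(y),0],[0,0,-1]])
print((R.T@(np.array([.452,.362,.20])-s['eef_pos'])).round(4))
a=p[145:195,315:385];b=p[190:240,190:260]
cv2.imwrite("pics/c2.png",cv2.resize(np.vstack([a,b]),None,fx=6,fy=6,interpolation=cv2.INTER_CUBIC))
E
```

```text
near [0.45259877 0.35961889 0.13838155] far [0.45542551 0.22810548 0.1448982 ]
[0.4518486  0.35919593 0.14154183] [0.454915   0.22860657 0.14635691]
[0.0271 0.0645 0.0708]
```

View pics/c2.png

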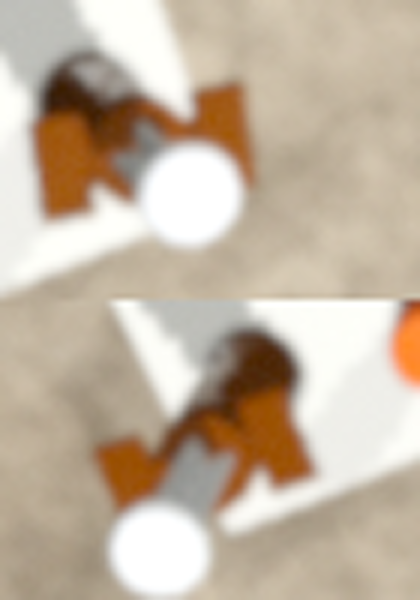

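Near disc centre is at (346.3,177.2). Far disc is at (216.3,231.2). The wing edges are clear enough to give the yaw.

Call:
{"method": "arm_command", "body": {"targets": [0.0043, 0.0104, 0.008, 0, 0.0043, 0.0104, 0.016, 0, 0.0043, 0.0104, 0.018, 0, 0.0043, 0.0104, 0.018, 0, 0.0043, 0.0104, 0.018, 0, 0.0041, 0.0106, 0.012, 0, 0, 0, 0.006, 0, 0, 0, 0, 0]}}

```text
time: 2.4
eef_pos: [0.452, 0.3598, 0.1749]
tool_rot: [-180.0, -0.0, 158.8]
wrist_force: [0.0, -0.9, 0.2]
width: 0.0001
finger_force: 0.0
```

```bash
python3 - <<'E'
from h import *
import pickle
s,i,p,d=pickle.load(open("w1.pkl","rb"));sd=camera_info("side")
for n,a in (("near",[(321.6,172.6),(355.8,166.6)]),("far",[(208,221.3),(239.3,211.3)])):
    P=onplane(i,a,0.104);print(n,P.round(4),P.mean(0),np.linalg.norm(P[1]-P[0]),np.degrees(np.arctan2(*(P[1]-P[0])[[1,0]])))
print("near",tri([(i,(346.3,177.2)),(sd,(286.4,284.8))]),"far",tri([(i,(216.3,231.2)),(sd,(310.2,238.2))]))
c=cloud(sd,np.load("side0.npy"))
for z in (.12,.16,.2,.25,.3):
    m=(abs(c[...,2]-z)<.02)&(c[...,0]>.47)&(c[...,0]<.75)&(c[...,1]>-.2)&(c[...,1]<.22);P=c[m];print(z,len(P),P.min(0).round(3) if len(P) else 0,P.max(0).round(3) if len(P) else 0, P[P[:,0].argmin()] if len(P) else 0)
print(observe()['eef_pos'],observe()['wrist_force'])
E
```

```text
near [[0.4473 0.3424 0.104 ]
 [0.4542 0.3775 0.104 ]] [0.45074298 0.35996902 0.104     ] 0.03575735729020746 78.91539631411783
far [[0.4531 0.2095 0.104 ]
 [0.455  0.246  0.104 ]] [0.45405639 0.22774423 0.104     ] 0.03651478930880272 87.01438697186204
near [0.45214202 0.36008663 0.1388166 ] far [0.45566131 0.22712603 0.14412544]
0.12 850 [ 0.551 -0.2    0.1  ] [0.75  0.205 0.14 ] [0.55087281 0.20111047 0.13888476]
0.16 3011 [ 0.551 -0.199  0.14 ] [0.748 0.215 0.18 ] [0.55078482 0.20119126 0.14148234]
0.2 1172 [ 0.572 -0.199  0.18 ] [0.738 0.17  0.22 ] [0.57194038 0.13410881 0.21966094]
0.25 1297 [ 0.57  -0.199  0.23 ] [0.749 0.181 0.27 ] [0.57047099 0.14615115 0.26667763]
0.3 1713 [ 0.557 -0.2    0.28 ] [0.75  0.187 0.32 ] [0.55663044 0.16608562 0.3192151 ]
[0.45202692 0.35984731 0.17488736] [ 0.03535632 -0.89927709  0.16357106]
```

Call:
{"method": "arm_command", "body": {"targets": [0, 0, 0.004, 0, 0, 0, 0.004, 0, 0, 0, 0.0025, 0, 0, 0, 0.002, 0, 0, 0, 0.002, 0, 0, 0, 0.002, 0, 0, 0, 0.002, 0]}}

```text
time: 3.28
eef_pos: [0.4524, 0.3602, 0.1571]
tool_rot: [180.0, 0.0, 158.8]
wrist_force: [-0.6, -0.6, 2.4]
width: 0.0005
finger_force: 1.2
```

Call:
{"method": "arm_command", "body": {"targets": [0, 0, 0.002, 0, 0, 0, 0.002, 0, 0, 0, 0.001, 0]}}

```text
time: 3.65
eef_pos: [0.452, 0.36, 0.1516]
tool_rot: [-180.0, -0.0, 158.8]
wrist_force: [0.9, 0.5, 2.4]
width: 0.0002
finger_force: 1.2
```

Call:
{"method": "arm_command", "body": {"targets": [0, 0, 0.0015, 0, 0, 0, 0.0015, 0]}}

```text
time: 3.9
eef_pos: [0.4521, 0.36, 0.1487]
tool_rot: [-180.0, 0.0, 158.8]
wrist_force: [0.1, 0.1, 3.5]
width: 0.0007
finger_force: 1.2
```

Call:
{"method": "arm_command", "body": {"targets": [0, 0, 0.0015, 0, 0, 0, 0.0015, 0]}}

```text
time: 4.15
eef_pos: [0.4524, 0.3602, 0.1461]
tool_rot: [180.0, 0.0, 158.8]
wrist_force: [0.4, 0.8, 5.9]
width: 0.0005
finger_force: 2.7
```

Call:
{"method": "arm_command", "body": {"targets": [0, 0, 0.001, 0, 0, 0, 0, 0]}}

```text
time: 4.4
eef_pos: [0.4525, 0.3603, 0.1453]
tool_rot: [179.9, 0.0, 158.8]
wrist_force: [0.3, -0.0, 4.7]
width: 0.0006
finger_force: 2.6
```

Call:
{"method": "arm_command", "body": {"targets": [0, 0, 0.001, 0, 0, 0, 0, 0]}}

```text
time: 4.65
eef_pos: [0.4527, 0.3604, 0.1446]
tool_rot: [179.9, 0.1, 158.8]
wrist_force: [0.1, -0.1, 6.8]
width: 0.0005
finger_force: 3.2
```

The near syringe is clogged: force rose from about 2.4 N steady to 6.8 N. I'll release it and test the far one.

Call:
{"method": "arm_command", "body": {"targets": [0, 0, -0.005, 0, 0, 0, -0.015, 0, 0, 0, -0.016, 0, -0.01, -0.024, 0, 0, -0.013, -0.031, 0, 0, -0.013, -0.031, 0, 0, -0.01, -0.025, 0, 0, -0.005, -0.012, 0, 0, 0, 0, 0.002, 0, 0, 0, 0.002, 0]}}

```text
time: 5.9
eef_pos: [0.4553, 0.2276, 0.1759]
tool_rot: [180.0, 0.0, 158.8]
wrist_force: [-0.1, 1.2, 0.9]
width: 0.0007
finger_force: 0.0
```

```bash
python3 - <<'E'
from h import *
import pickle
s=observe();i=camera_info("wrist");p,d=camera("wrist");sc=camera("side")[0]
print(s['eef_pos'],s['wrist_force'])
cv2.imwrite("pics/c3.png",np.hstack([cv2.resize(p[:260,150:430],(560,520)),cv2.resize(sc[220:350,250:310],(240,520))]))
pickle.dump((s,i,p,d),open("w2.pkl","wb"))
E
```

```text
[0.45529398 0.22764355 0.17588457] [-0.06513285  1.18868591  0.85622555]
```

View pics/c3.png

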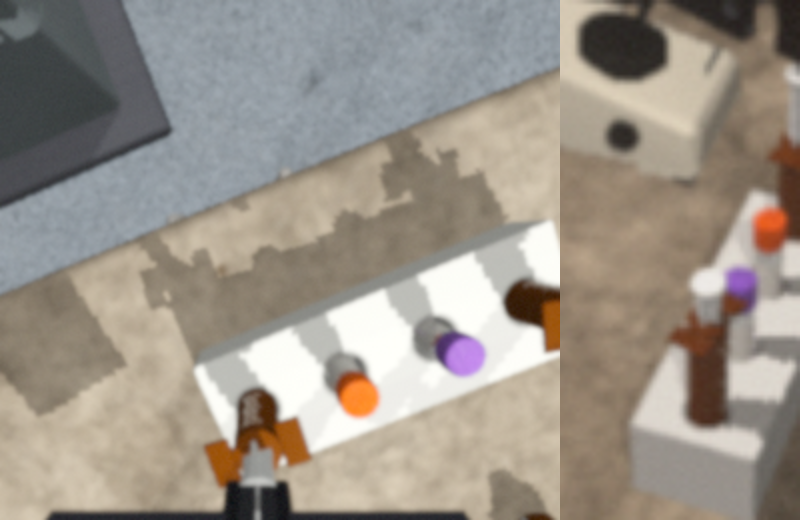

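The fingertips (258,500) line up over the far rod (258,465). The near plunger has stayed part-way in.

Call:
{"method": "arm_command", "body": {"targets": [0, 0, 0.004, 0, 0, 0, 0.004, 0, 0, 0, 0.002, 0, 0, 0, 0.002, 0, 0, 0, 0.002, 0, 0, 0, 0.002, 0, 0, 0, 0.002, 0]}}

```text
time: 6.88
eef_pos: [0.4553, 0.2269, 0.1577]
tool_rot: [180.0, 0.0, 158.8]
wrist_force: [0.4, -0.4, 2.0]
width: 0.0007
finger_force: 1.2
```

Call:
{"method": "arm_command", "body": {"targets": [0, 0, 0.002, 0, 0, 0, 0.002, 0, 0, 0, 0.001, 0]}}

```text
time: 7.25
eef_pos: [0.4551, 0.2269, 0.1525]
tool_rot: [-180.0, -0.0, 158.8]
wrist_force: [-0.0, 0.3, 2.4]
width: 0.0007
finger_force: 1.2
```

Call:
{"method": "arm_command", "body": {"targets": [0, 0, 0.0015, 0, 0, 0, 0.0015, 0]}}

```text
time: 7.5
eef_pos: [0.4552, 0.2269, 0.1497]
tool_rot: [180.0, 0.0, 158.8]
wrist_force: [0.5, -0.1, 1.7]
width: 0.0006
finger_force: 1.2
```

Call:
{"method": "arm_command", "body": {"targets": [0, 0, 0.0015, 0, 0, 0, 0.0015, 0]}}

```text
time: 7.75
eef_pos: [0.4552, 0.2269, 0.1466]
tool_rot: [-180.0, -0.0, 158.8]
wrist_force: [-1.0, -0.4, 2.4]
width: 0.0007
finger_force: 1.2
```

Call:
{"method": "arm_command", "body": {"targets": [0, 0, 0.0015, 0, 0, 0, 0.0015, 0]}}

```text
time: 8.0
eef_pos: [0.4552, 0.2269, 0.1436]
tool_rot: [-180.0, -0.0, 158.8]
wrist_force: [-0.4, -0.2, 1.8]
width: 0.0005
finger_force: 1.2
```

Call:
{"method": "arm_command", "body": {"targets": [0, 0, 0.0015, 0, 0, 0, 0.0015, 0]}}

```text
time: 8.25
eef_pos: [0.4552, 0.2269, 0.1406]
tool_rot: [-180.0, -0.0, 158.8]
wrist_force: [0.5, 0.3, 2.1]
width: 0.0006
finger_force: 1.2
```

Call:
{"method": "arm_command", "body": {"targets": [0, 0, 0.0015, 0, 0, 0, 0.0015, 0]}}

```text
time: 8.5
eef_pos: [0.4552, 0.2269, 0.1376]
tool_rot: [-180.0, -0.0, 158.8]
wrist_force: [-0.9, 0.1, 2.6]
width: 0.0005
finger_force: 1.2
```

Call:
{"method": "arm_command", "body": {"targets": [0, 0, 0.0015, 0, 0, 0, 0.001, 0]}}

```text
time: 8.75
eef_pos: [0.4552, 0.2269, 0.1351]
tool_rot: [-180.0, -0.0, 158.8]
wrist_force: [0.5, -0.0, 1.8]
width: 0.0004
finger_force: 1.2
```

Call:
{"method": "arm_command", "body": {"targets": [0, 0, 0.0015, 0, 0, 0, 0.0015, 0, 0, 0, 0.001, 0]}}

```text
time: 9.12
eef_pos: [0.4551, 0.2269, 0.1311]
tool_rot: [-180.0, -0.0, 158.8]
wrist_force: [0.5, -0.6, 2.7]
width: 0.0003
finger_force: 1.2
```

Call:
{"method": "arm_command", "body": {"targets": [0, 0, 0.001, 0, 0, 0, 0.001, 0]}}

```text
time: 9.38
eef_pos: [0.4552, 0.2269, 0.1292]
tool_rot: [180.0, -0.0, 158.8]
wrist_force: [0.3, -0.1, 2.7]
width: 0.0005
finger_force: 1.2
```

Call:
{"method": "arm_command", "body": {"targets": [0, 0, 0.001, 0, 0, 0, 0, 0]}}

```text
time: 9.62
eef_pos: [0.4551, 0.2269, 0.1281]
tool_rot: [-180.0, -0.0, 158.8]
wrist_force: [0.4, 1.1, 1.3]
width: 0.0003
finger_force: 0.7
```

Call:
{"method": "arm_command", "body": {"targets": [0, 0, 0.0008, 0, 0, 0, 0, 0]}}

```text
time: 9.88
eef_pos: [0.4556, 0.227, 0.1279]
tool_rot: [180.0, 0.0, 158.8]
wrist_force: [-0.3, -0.6, 5.1]
width: 0.0002
finger_force: 2.4
```

Call:
{"method": "arm_command", "body": {"targets": [0, 0, 0.0008, 0, 0, 0, 0, 0]}}

```text
time: 10.12
eef_pos: [0.4562, 0.2272, 0.1278]
tool_rot: [179.9, 0.1, 158.8]
wrist_force: [-0.0, -0.5, 7.2]
width: 0.0004
finger_force: 3.9
```

The far plunger ran home at a steady 2.5 N and met a firm stop at TCP z 0.128, as expected. I'll retreat, go back to the near syringe and align for the grasp.

Call:
{"method": "arm_command", "body": {"targets": [0, 0, -0.008, 0, 0, 0, -0.03, 0, 0, 0, -0.036, 0, 0.008, 0.0185, 0, 0, 0.012, 0.028, 0, 0, 0.012, 0.028, 0, 0, 0.012, 0.028, 0, 0, 0.008, 0.02, 0, 0]}}

```text
time: 11.12
eef_pos: [0.4505, 0.3609, 0.2002]
tool_rot: [-180.0, -0.0, 158.9]
wrist_force: [0.5, 0.0, 0.7]
width: 0.0005
finger_force: 0.0
```

Call:
{"method": "arm_command", "body": {"targets": [0, 0, 0, 0.1, 0, 0, 0, 0.18, 0, 0, 0, 0.18, 0, 0, 0, 0.18, 0, 0, 0, 0.18, 0, 0, 0, 0.18, 0, 0, 0, 0.18, 0, 0, 0, 0.18, 0, 0, 0, 0.033, 0, 0, 0, 0], "hand": 60}}

```text
time: 12.38
eef_pos: [0.4509, 0.3598, 0.2005]
tool_rot: [-180.0, 0.0, 79.2]
wrist_force: [0.2, -0.4, 0.3]
width: 0.0521
finger_force: 0.0
```

```bash
python3 - <<'E'
from h import *
import pickle
s=observe();i=camera_info("wrist");p,d=camera("wrist")
print(s['eef_pos'],s['tool_rot'],s['joints'])
u,v=proj(i,[[.452,.36,.104]])[0];print(u,v)
x0,y0=max(0,int(u)-75),max(0,int(v)-70);print(x0,y0)
cv2.imwrite("pics/c4.png",cv2.resize(p[y0:y0+140,x0:x0+150],None,fx=4,fy=4,interpolation=cv2.INTER_CUBIC))
pickle.dump((s,i,p,d),open("w3.pkl","wb"))
E
```

```text
[0.45092488 0.35982929 0.20048904] [-1.79984773e+02  1.92750290e-02  7.91508757e+01] [ 3.07609408e+01  7.94682760e+00  9.72674678e+01 -4.45552883e-03
  7.48098894e+01  4.16112360e+01]
280.82514729665365 214.65237939315014
205 144
```

View pics/c4.png

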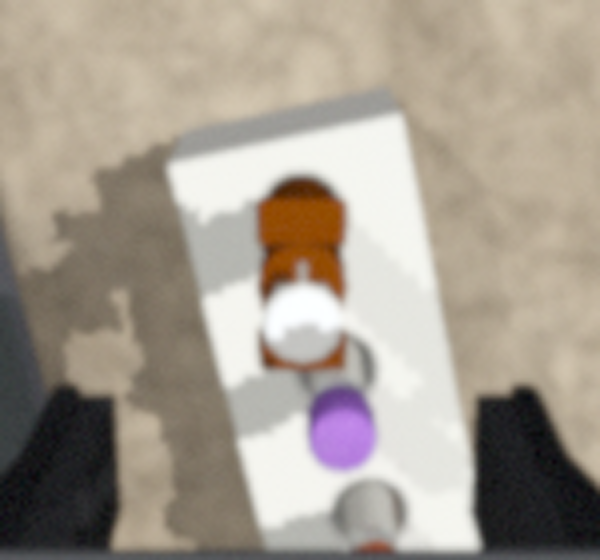

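The wings run vertical in the picture, so the yaw is right. The flange centre sits at u=280.5, about 1.5 mm towards tool +y. I'll correct that, descend and grip.

Call:
{"method": "arm_command", "body": {"targets": [0, 0.0015, 0.015, 0, 0, 0, 0.03, 0, 0, 0, 0.03, 0, 0, 0, 0.02, 0, 0, 0, 0.012, 0, 0, 0, 0.003, 0, 0, 0, 0, 0]}}

```text
time: 13.3
eef_pos: [0.4529, 0.36, 0.0913]
tool_rot: [180.0, -0.0, 79.0]
wrist_force: [-0.1, 0.4, -0.4]
width: 0.0522
finger_force: 0.0
```

Call:
{"method": "arm_command", "body": {"targets": [0, 0, 0, 0, 0, 0, 0, 0, 0, 0, 0, 0, 0, 0, 0, 0, 0, 0, 0, 0], "hand": 0, "squeeze": 15}}

```text
time: 13.92
eef_pos: [0.4524, 0.3597, 0.0908]
tool_rot: [180.0, -0.0, 79.0]
wrist_force: [-0.4, 0.1, 0.3]
width: 0.0184
finger_force: 15.0
```

Call:
{"method": "arm_command", "body": {"targets": [0, 0, -0.008, 0, 0, 0, -0.015, 0, 0, 0, -0.022, 0, 0, 0, -0.025, 0, 0, 0, -0.025, 0, 0, 0, -0.02, 0, 0, 0, -0.01, 0, 0, 0, 0, 0]}}

```text
time: 14.92
eef_pos: [0.4527, 0.3598, 0.2164]
tool_rot: [179.9, -0.0, 79.0]
wrist_force: [-0.3, 0.0, -1.4]
width: 0.0181
finger_force: 15.0
```

Call:
{"method": "arm_command", "body": {"targets": [-0.011, -0.0066, 0, 0, -0.023, -0.0132, 0, 0, -0.023, -0.0132, 0, 0, -0.012, -0.0066, 0, 0, -0.025, 0.0049, 0, 0, -0.0385, 0.0075, 0, 0, -0.0385, 0.0075, 0, 0, -0.0385, 0.0075, 0, 0]}}

```text
time: 15.92
eef_pos: [0.4, 0.1551, 0.2152]
tool_rot: [-180.0, 0.0, 79.0]
wrist_force: [0.2, -0.5, -0.8]
width: 0.0181
finger_force: 15.0
```

Call:
{"method": "arm_command", "body": {"targets": [-0.0385, 0.0075, 0, 0, -0.0385, 0.0075, 0, 0, -0.0385, 0.0075, 0, 0, -0.0385, 0.0075, 0, 0, -0.0385, 0.0075, 0, 0, -0.013, 0.0025, 0, 0, 0, 0, 0, 0]}}

```text
time: 16.8
eef_pos: [0.4003, -0.0532, 0.2153]
tool_rot: [-180.0, -0.0, 78.9]
wrist_force: [-0.1, -0.2, -0.6]
width: 0.018
finger_force: 15.0
```

```bash
python3 - <<'E'
from h import *
import pickle
s=observe();i=camera_info("wrist");p,d=camera("wrist");sc=camera("side")[0]
print(s['eef_pos'],s['tool_rot'],s['width'],s['finger_force'])
sd=camera_info("side")
print(onplane(sd,[(250+a/4.2,170+b/3.3) for a,b in ((397,37),(517,50),(470,143),(340,124))],.072).round(4))
c=cloud(i,d);hsv=cv2.cvtColor(p,cv2.COLOR_BGR2HSV)
m=((hsv[...,0]<5)|(hsv[...,0]>175))&(hsv[...,1]>150)&(abs(c[...,2]-.07)<.006)
P=c[m];print("bin",len(P),P.min(0) if len(P) else 0,P.max(0) if len(P) else 0,cv2.minAreaRect(P[:,:2].astype(np.float32)) if len(P) else 0)
cv2.imwrite("pics/w4.png",np.hstack([cv2.resize(p,(480,360)),cv2.resize(sc[140:320,270:430],(320,360))]))
E
```

```text
[ 0.40032711 -0.05320264  0.21533656] [-1.79967087e+02 -3.22930534e-02  7.88869502e+01] 0.01804534553833879 14.999877765467318
[[ 0.482  -0.1605  0.072 ]
 [ 0.4009 -0.169   0.072 ]
 [ 0.3985 -0.0122  0.072 ]
 [ 0.478  -0.0088  0.072 ]]
bin 1828 [ 0.39499946 -0.13196737  0.06401433] [ 0.48381808 -0.00980621  0.07522606] ((0.4393324851989746, -0.0721014142036438), (0.08529051393270493, 0.12246495485305786), 2.0842137336730957)
```

View pics/w4.png

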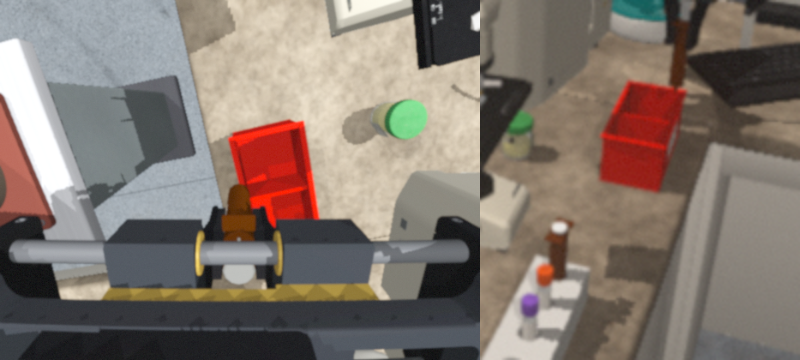

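The bin's near compartment centre is at about (0.440,-0.051). The syringe is held at crop (238,215), and the far syringe stands with its plunger home. I'll lower it in.

Call:
{"method": "arm_command", "body": {"targets": [0.003, 0.012, 0, 0, 0.004, 0.017, 0, 0, 0.0026, 0.01, 0, 0, 0, 0, 0.01, 0, 0, 0, 0.02, 0, 0, 0, 0.025, 0, 0, 0, 0.025, 0, 0, 0, 0.02, 0, 0, 0, 0.008, 0, 0, 0, 0, 0]}}

```text
time: 18.15
eef_pos: [0.44, -0.0508, 0.1071]
tool_rot: [-179.9, -0.0, 79.0]
wrist_force: [-0.2, -0.5, -0.0]
width: 0.0181
finger_force: 15.0
```

```bash
python3 - <<'E'
from h import *
s=observe();print(s['eef_pos'],s['wrist_force']);sc=camera("side")[0];p=camera("wrist")[0]
cv2.imwrite("pics/w5.png",np.hstack([cv2.resize(p[100:310,140:420],(480,360)),cv2.resize(sc[140:250,300:400],(320,360))]))
E
```

```text
[ 0.440021   -0.05081337  0.10705467] [-0.19995172 -0.45171884 -0.03626177]
```

View pics/w5.png

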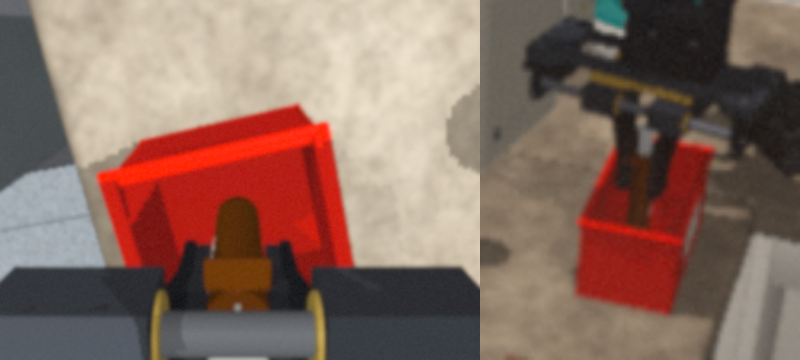

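The syringe hangs inside the near compartment, with the barrel at (238,215) and clear of the walls. I'll lower the last 15 mm and release.

Call:
{"method": "arm_command", "body": {"targets": [0, 0, 0.006, 0, 0, 0, 0.005, 0, 0, 0, 0.003, 0, 0, 0, 0.001, 0, 0, 0, 0, 0]}}

```text
time: 18.88
eef_pos: [0.4406, -0.0511, 0.0926]
tool_rot: [-180.0, 0.0, 79.0]
wrist_force: [0.4, -0.2, -0.3]
width: 0.018
finger_force: 15.0
```

Call:
{"method": "arm_command", "body": {"targets": [0, 0, 0, 0, 0, 0, 0, 0, 0, 0, 0, 0, 0, 0, 0, 0], "hand": 40}}

```text
time: 19.38
eef_pos: [0.4407, -0.0511, 0.0927]
tool_rot: [180.0, 0.0, 79.0]
wrist_force: [-0.3, 0.3, 0.6]
width: 0.0347
finger_force: 0.0
```

Call:
{"method": "arm_command", "body": {"targets": [0, 0, -0.002, 0, 0, 0, -0.003, 0, 0, 0, -0.004, 0, 0, 0, -0.004, 0, 0, 0, 0, 0]}}

```text
time: 20.0
eef_pos: [0.441, -0.0512, 0.1062]
tool_rot: [179.9, 0.0, 79.0]
wrist_force: [1.1, -0.0, 0.0]
width: 0.0345
finger_force: 0.0
```

Call:
{"method": "arm_command", "body": {"targets": [0, 0, 0, 0, 0, 0, 0, 0, 0, 0, -0.005, 0, 0, 0, -0.01, 0, 0, 0, -0.015, 0, 0, 0, -0.02, 0, 0, 0, -0.03, 0, 0, 0, -0.03, 0, 0, 0, 0, 0], "hand": 80}}

```text
time: 21.12
eef_pos: [0.4427, -0.0516, 0.2194]
tool_rot: [179.6, 0.0, 79.0]
wrist_force: [-0.0, -0.5, 0.8]
width: 0.0696
finger_force: 0.0
```

```bash
python3 - <<'E'
from h import *
s=observe();print(s['time'],s['eef_pos'],s['wrist_force']);sc=camera("side")[0];p=camera("wrist")[0]
cv2.imwrite("pics/w6.png",np.hstack([cv2.resize(p[60:340,100:460],(480,360)),cv2.resize(sc[160:340,250:400],(320,360))]))
E
```

```text
21.125 [ 0.44267024 -0.05164131  0.21943115] [-0.03010291 -0.49350432  0.79923195]
```

View pics/w6.png

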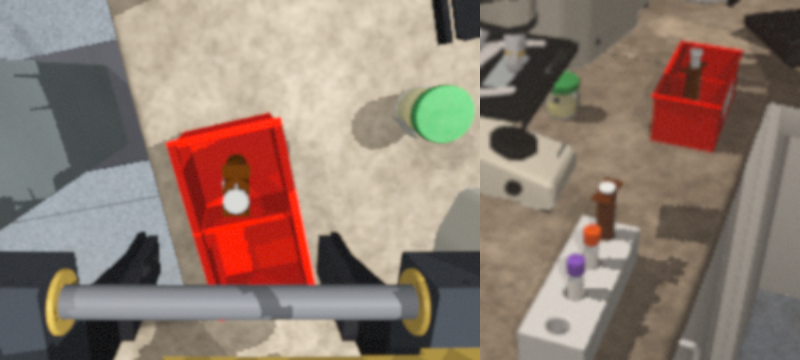

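The rejected syringe is in the near compartment (disc at 235,200), leaning, with its plunger still part-out. The good one stands in the block with its plunger home (605,190). I'll let things settle, then hand in.

Call:
{"method": "arm_command", "body": {"targets": [0, 0, 0, 0, 0, 0, 0, 0, 0, 0, 0, 0, 0, 0, 0, 0, 0, 0, 0, 0, 0, 0, 0, 0, 0, 0, 0, 0, 0, 0, 0, 0]}}

```text
time: 22.22
eef_pos: [0.4407, -0.0511, 0.2156]
tool_rot: [180.0, 0.0, 79.0]
wrist_force: [-0.1, -0.0, -0.0]
width: 0.0696
finger_force: 0.0
```

```bash
python3 -c "
from bench import *
print(hand_in())"
```

```text
the job is handed in; nothing more can be done
None
```

Job handed in at about 22 s, with no verdict returned: the near syringe was clogged (stopped at about 7 N) and now stands in the red bin with its plunger where it stuck, and the far one ran home and was left standing in the block.

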